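# Draw a panel home in the tacking jig and fire the tacker

### The job

The flat painting panel in the tacking jig has been left partly under the jar shelf. Press down on top of it and drag it back out along the bed until its edge is fully home against the stop bar; then flip the tacker's lock-off lever forward, all the way towards the tacker's nose, and only then squeeze the paddle fully against the handle for about a second, and let go. The panel must stay home and the lever forward; leave the jars, tin, mug, hammer and brush where they are.

Things in the scene. Friction and masses are not known exactly. Their poses are not given: they have to be found in the camera images.
- jig: Tacking jig, fixed, at a new place and yaw each time. Origin on the table top under the bed. -x points along the bed to the stop bar (roughly to the robot), +x to the jar shelf, +y to the tacker (roughly the robot's left), z up. Jig coordinates below are mm in this frame. Aluminium bed: top z 14, y -62 to 62 between wooden rails (62 to 82 each side, top z 26).
- stop_face (a point): Middle of the face, towards the panel, of the dark steel stop bar across the bed's end: jig (-130, 0, 20). The bar is 20 thick (x -150 to -130), its top at jig z 26.
- shelf_front (a point): Middle of the front top edge of the wooden jar shelf that bridges the bed: jig (60, 0, 58). The shelf runs from jig x 60 to 206, y -82 to 82, underside z 48; the two jars stand on it about 60 behind this edge.
- panel_center (a point): Centre, half-way up, of the loose panel: plywood with white ground, 200 (jig x) x 120 (y) x 10, 0.12 to 0.26 kg, flat between the rails, top at jig z 24, 2 below the rails. Slides easily on the bed and follows a closed fingertip pressed on it with 10 to 18 N. Home: centre at jig x -30. It starts 40 to 90 short, far end under the shelf; jig x -40 to 60 of its top is free to press.
- panel_edge (a point): Middle of the panel's edge towards the stop bar, half-way up its thickness.
- tacker_handle (a point): Middle of the top of the tacker's black handle: jig (-105, 175, 95). The tacker lies along jig y on a stand beyond the +y rail. Handle: x -120 to -90, y 93 to 257, z 55 to 95, free along both long sides; grey end cap to y 268. Grey head towards the bed: x -122 to -88, y 45 to 97, top z 95, with the steel nose below it over the bed (nose underside z 31).
- lock_lever (a joint): Angle of the lock-off lever in rad: 0 leans back 0.55 rad from upright (away from the nose, jig +y), 1.1 leans forward 0.55 rad (towards the nose, jig -y). It starts at 0 to 0.2 and stays where it is left (about 1 N at the tip moves it).
- lock_tip (a point): Tip of the lock-off lever: a steel tab 16 wide (jig x), 6 thick, 34 long, standing up from the top of the handle; it pivots about a line along jig x at jig (-105, 112, 96).
- paddle (a joint): Angle of the paddle switch in rad: 0 released (sprung out), 0.10 squeezed fully against the handle. Springs back by itself.
- paddle_grip (a point): Point to squeeze, outer face of the paddle: a steel bar 120 long, 7 thick, 30 high (jig z 60 to 90) along the handle's jig +x side, hinged at its nose end (y 105). Released it is at about jig (-73, 199, 75), 95 from the hinge. Handle and paddle together are 48 thick there released, 38 squeezed; about 7 N holds it squeezed. The handle's other face is at jig x -120.
- jar_a: Loose paint jar on the jar shelf, 42 diameter, 55 tall; origin under its base. Leave alone.
- jar_b: The other loose jar on the jar shelf, same size. Leave alone.
- tin: Open aluminium tin, 85 x 70 x 30, standing on the table on the jig's +y side beside the shelf. Leave alone.
- hammer: Hammer, 220 long, lying on the table on the jig's -y side. Leave alone.
- brush: Brush, 180 long, lying beyond the hammer. Leave alone.
- mug: White mug, 76 diameter, 85 tall, on the table on the jig's +y side, beyond the tin. Leave alone.
Mind the look-alikes: they are no part of the job. What is meant by the part that bears panel_center is not red, and is the smaller of those in its own colour.

How it is judged:
By the outcome, as a careful person would: the job done as asked, in the order asked, and still so for the second after the job is handed in, with the robot touching nothing.
It also fails if it takes over 53 s, if anything falls off the work surface, if the arm or the gripper's body presses on something with over 40 N, if the wrist force passes 120 N, or if a joint passes its speed limit or range.

### The arm

A 6-joint arm with a two-finger parallel gripper is mounted at the origin on the work surface. World frame = base frame: x ahead of the robot, y to its left, z up, the work surface at z = 0. Lengths are in m, angles in rad, forces in N, time in s.
With the tool pointing down it reaches from about 0.35 to 0.8 m from the base axis. Payload 7.3 kg.
Tool frame: the origin (TCP) lies at the centre of the arm's flange, where the gripper is bolted on; the fingertips stand 173 mm ahead of it and the grasp point (between the pads) lies 155 mm ahead of it (bot.grasp_offset is the distance from the TCP to the grasp point, in m); z points along the fingers, y is the direction in which the jaws open and shut (so a half turn about z gives the same grasp; the last joint's range is limited). The gripper opens to 85 mm and grips with 20 to 120 N. Pads are 22 mm wide; open, the fingers measure 114 mm over their backs; the gripper's body (76 mm by 85 mm) begins 54 mm behind the grasp point. The pads swing forward as they close: fully open they stand 13 mm farther back than shut.
Start: joints at [-1.254, 0.342, 1.524, -0, 1.275, -0.146], TCP at [0.234, -0.47, 0.405] pointing down, gripper open.
Joint ranges: [-2.53, 2.53], [-0.77, 2.02], [0.04, 2.7], [-1, 4.14], [0.28, 2.66], [-3.11, 3.11]. Speed limits (rad/s): [2.57, 2.57, 3.14, 3.14, 3.14, 3.14].

### API

Orientations are given as a unit quaternion [x, y, z, w].
In Python, from cell import bot gives the robot as it stands. The module is installed in compiled form; this text tells all that it offers.
- The arm moves only by the tool apply_moves, never from a script. Its argument "steps" is a list of rows, each a list of 6 numbers: the shift along the tool's x, y, z in cm, then the turn, a rotation vector about the tool's x, y, z in rad. In form: [[dx, dy, dz, rx, ry, rz], ...]. A call has 1 to 8 rows; each row shifts and turns the pose as measured when the row begins, along the tool's axes as they then stand; what a row does not reach is not made up. A row lasts 1/12 s, in which the tool goes at most 41.7 mm and 7.16 degrees, less where a joint would pass 70% of its speed; a pose out of reach is approached as far as the arm can. A call is refused whole if a number of a shift passes 4.17 or a number of a turn 0.125, either way. A call with a gripper value outside its range is refused whole. "jaw" is the opening, from 0 (shut) to 1 (fully open), set as the call begins (left out, the last holds). The fingers move at their own pace and stop on an object; the grip force is fixed at half the most. Time passes only in rows, so rows that do not move let the fingers close. It gives the time, the measured TCP pose, the force and the opening at its end, in the units of the state.
- bot.sense(): the state, without advancing time (a new reading comes with each control period).
- bot.snapshot(name): name is "scene" or "side" or "wrist"; returns a dict with "frame" (480x640x3 uint8, red, green, blue), "fx", "fy", "cx", "cy" (pixels), "dist_coeffs" ([k1, k2, p1, p2, k3] as OpenCV has them; the pictures are not rectified), "eye" and "orientation" of the camera in the world; the wrist camera has in their place "T_tool_cam" (4x4, takes a point from camera to tool coordinates, whose origin is the TCP and whose axes are the flange's). Camera axes: x right, y down, z forward; pixel columns grow to the right and rows downward; lengths in m; the calibration is good to about 2 mm. A picture is of the moment at which its call begins: read the wrist's pose just before it. There is no depth.
- bot.close_job(): hands the job in, once; it reports no verdict.
The state is a dict: "clock": time; "joint_pos": joint angles; "joint_velocities": joint speeds; "joint_torque": joint torques, N m; "eef_pos": TCP position; "ee_rot": TCP orientation; "force": force on the tool from outside, world axes, zero at the start; "torque": the same for the moment, N m; "width": opening from 0.0 (shut) to 1.0 (fully open).
Only numpy, scipy, OpenCV 4.12 (cv2) and the standard library are available. Lean on these libraries where they do the work, as an engineer would, in place of code of your own. Each camera call takes 0.05 s, during which the arm holds its last target. There are 200 camera calls.

## Working session

There is one attempt and no reset: what is moved stays moved. The work goes in short steps, Python scripts to look and compute and a tool call to move; the robot and the scene stay as the last step left them, time stands still between calls to the robot, and variables do not carry over. Pictures are saved under pics/ and viewed, about 8 in all and at most 12, crops included, and the job is handed in when it is done.

Besides the shell and the picture viewer there is one more tool, called after "Emit:" as a command line: name --pt "numbers of a row" for each row, then --argument value for the rest. apply_moves: Moves the arm, as the interface text tells. Its arguments: {"type":"object","properties":{"steps":{"type":"array","items":{"type":"array","items":{"type":"number"}}},"jaw":{"type":"number"}},"required":["steps"]}

```bash
mkdir -p pics; python3 - <<'E'
from cell import bot
import cv2,numpy as np,pickle
s=bot.sense();print({k:np.round(v,3) for k,v in s.items()})
d={}
for n in("scene","side"):
    c=bot.snapshot(n);d[n]=c
    cv2.imwrite(f"pics/{n}0.png",c["frame"][:,:,::-1]);print({k:v for k,v in c.items() if k!="frame"})
pickle.dump(d,open("cams.pkl","wb"))
E
```

```text
{'clock': np.float64(0.0), 'joint_pos': array([-1.254,  0.343,  1.525,  0.   ,  1.275, -0.146]), 'joint_velocities': array([-0.001,  0.002, -0.001, -0.002,  0.002,  0.001]), 'joint_torque': array([-2.0000e-03, -4.3368e+01, -2.4602e+01, -0.0000e+00,  8.0000e-03,
       -0.0000e+00]), 'eef_pos': array([ 0.234, -0.47 ,  0.404]), 'ee_rot': array([ 0.973,  0.229, -0.   , -0.001]), 'force': array([-0.226,  0.286,  0.098]), 'torque': array([-0.035,  0.022,  0.07 ]), 'width': np.float64(0.996)}
{'fx': 494.6038943987869, 'fy': 494.6038943987869, 'cx': 313.48258809593443, 'cy': 230.48415908577232, 'dist_coeffs': array([-0.09493244,  0.        ,  0.        ,  0.        ,  0.        ]), 'eye': array([ 0.93604779, -0.67679644,  0.83286956]), 'orientation': array([ 0.87916319,  0.24852932, -0.10793613, -0.39198859])}
{'fx': 529.4522860924334, 'fy': 529.4522860924334, 'cx': 325.48877938786296, 'cy': 237.62123504391832, 'dist_coeffs': array([-0.14471382,  0.        ,  0.        ,  0.        ,  0.        ]), 'eye': array([0.16395614, 0.72860272, 0.75232997]), 'orientation': array([-0.19696297,  0.88270812, -0.4162861 ,  0.09347651])}
```

View pics/scene0.png

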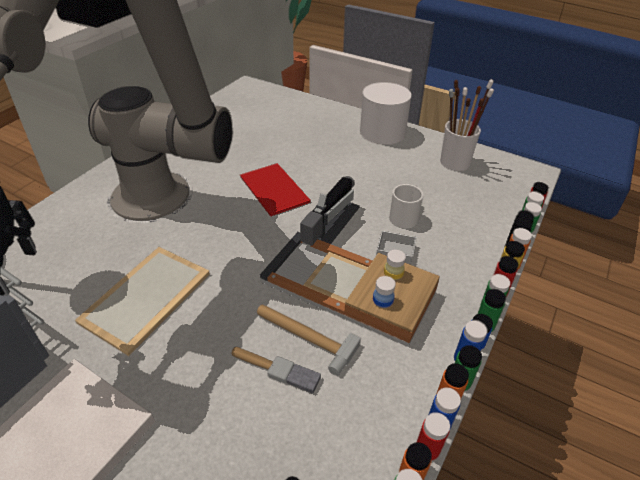

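View pics/side0.png

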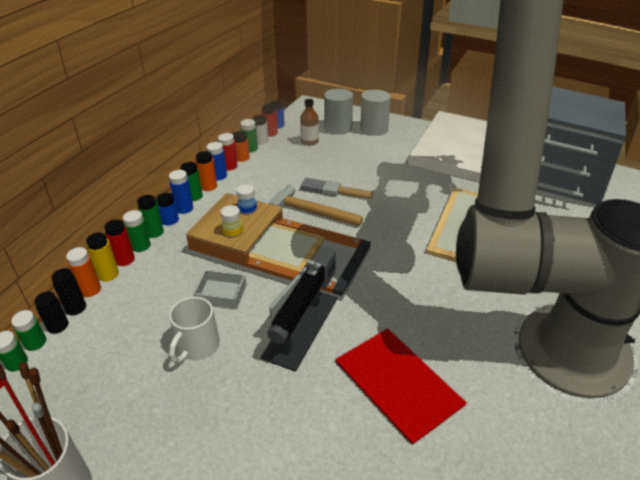

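Panel candidates in scene view are red at (275,188), large cream at (145,298) and the white-ground one in the jig at (340,277). The last fits: it isn't red, it's smaller than the other cream one, and it lies between the rails. I'll confirm with an enlarged crop, which also gives me the jig corners.

```bash
python3 - <<'E'
import pickle,cv2
d=pickle.load(open("cams.pkl","rb"))
a=d["scene"]["frame"][170:345,250:450,::-1];cv2.imwrite("pics/sc_crop.png",cv2.resize(a,None,fx=4,fy=3.4285714,interpolation=cv2.INTER_CUBIC)[:600])
b=d["side"]["frame"][180:370,180:380,::-1];cv2.imwrite("pics/si_crop.png",cv2.resize(b,(600,570),interpolation=cv2.INTER_CUBIC))
E
```

```text
(no output)
```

View pics/sc_crop.png

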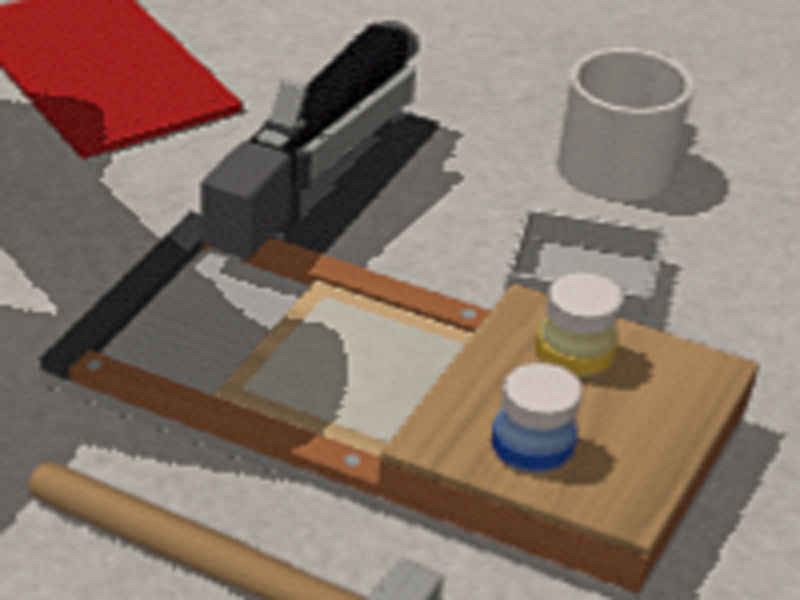

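View pics/si_crop.png

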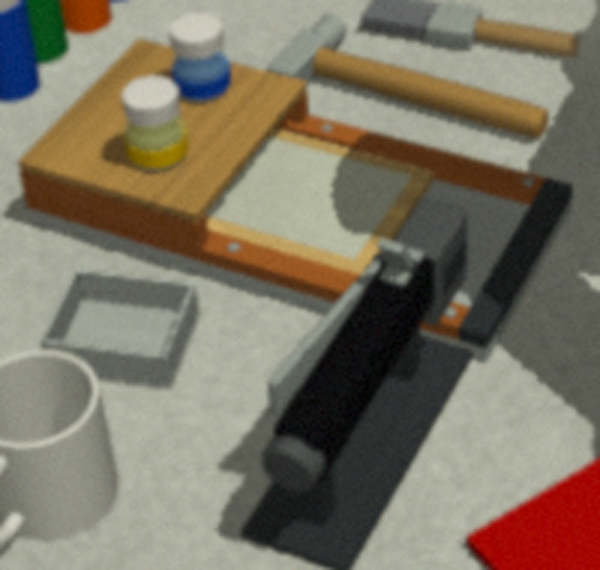

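Crop confirms it: white-ground panel with ply border, in the jig, far end under the shelf. Now solving the jig pose from the shelf/stop corners in both views.

```bash
cat > h.py <<'E'
import pickle,cv2,numpy as np
from scipy.spatial.transform import Rotation as R
from scipy.optimize import least_squares
d=pickle.load(open("cams.pkl","rb"))
def K(c): return np.array([[c["fx"],0,c["cx"]],[0,c["fy"],c["cy"]],[0,0,1.]])
def proj(c,P):
    Rc=R.from_quat(c["orientation"]).as_matrix();q=(np.atleast_2d(P)-c["eye"])@Rc
    return cv2.projectPoints(q,np.zeros(3),np.zeros(3),K(c),c["dist_coeffs"])[0][:,0]
def ray(c,uv):
    n=cv2.undistortPoints(np.array([[uv]],float),K(c),c["dist_coeffs"])[0,0]
    return R.from_quat(c["orientation"]).apply([n[0],n[1],1])
def onz(c,uv,z):
    r=ray(c,uv);return c["eye"]+r*(z-c["eye"][2])/r[2]
def jig2w(p,P):
    a=p[2];P=np.atleast_2d(P)/1000
    return P@np.array([[np.cos(a),np.sin(a),0],[-np.sin(a),np.cos(a),0],[0,0,1]])+[p[0],p[1],0]
def w2jig(p,W):
    a=p[2];return (np.atleast_2d(W)-[p[0],p[1],0])@np.array([[np.cos(a),-np.sin(a),0],[np.sin(a),np.cos(a),0],[0,0,1]])*1000
E
python3 - <<'E'
from h import *
sc=lambda x,y:(250+x/4-.4,170+y/3.42857-.4); si=lambda x,y:(180+x/3-.4,180+y/3-.4)
J=[(60,-82,58),(60,82,58),(206,82,58),(206,-82,58)]
A=[sc(383,457),sc(515,286),sc(757,370),sc(645,553),sc(42,360)]
JA=J+[(-150,-82,26)]
B=[si(306,85),si(203,217),si(23,163),si(140,40),si(572,187),si(545,180),si(462,335)]
JB=J+[(-150,-82,26),(-130,-82,26),(-130,82,26)]
f=lambda p:np.r_[(proj(d["scene"],jig2w(p,JA))-A).ravel(),(proj(d["side"],jig2w(p,JB))-B).ravel()]
r=least_squares(f,[.5,0,0.],loss="soft_l1");p=r.x
print(p,np.round(f(p).reshape(-1,2),1).tolist());np.save("jig.npy",p)
for c,uv in [("scene",sc(218,393)),("scene",sc(318,283)),("side",si(435,172)),("side",si(360,268))]:
    print("edge",w2jig(p,onz(d[c],uv,.024)).round(1))
for n,P in dict(lever=(-105,130,124),grip=(-73,199,75),handle=(-105,175,95),press=(20,0,24),press2=(30,0,24)).items(): print(n,jig2w(p,P).round(4))
s,t=sc(290,83),si(400,245)
r1,r2=ray(d["scene"],s),ray(d["side"],t);e1,e2=d["scene"]["eye"],d["side"]["eye"]
k=np.linalg.lstsq(np.c_[r1,-r2],e2-e1,rcond=None)[0]
print("lever",w2jig(p,e1+k[0]*r1),w2jig(p,e2+k[1]*r2))
E
```

```text
[ 0.59320612 -0.01077397  0.03217871] [[-0.9, -1.6], [-0.7, -1.0], [1.0, -1.8], [1.0, -0.7], [-0.7, -0.4], [0.9, -1.2], [-1.8, -0.8], [-1.7, -0.9], [0.2, -0.8], [0.6, -0.2], [0.9, -0.3], [-1.0, -2.1]]
edge [[-49.8 -56.7  24. ]]
edge [[-49.8  58.5  24. ]]
edge [[-51.6 -59.8  24. ]]
edge [[-45.7  53.6  24. ]]
lever [[0.4841 0.1158 0.124 ]]
grip [[0.5138 0.1858 0.075 ]]
handle [[0.4826 0.1608 0.095 ]]
press [[ 0.6132 -0.0101  0.024 ]]
press2 [[ 0.6232 -0.0098  0.024 ]]
lever [[-107.91416623  126.57772455  127.35195946]] [[-109.8013748   125.6253606   127.41556637]]
```

```bash
cat > go.py <<'E'
import sys
from h import *
from cell import bot
p=np.load("jig.npy")
def st():
    s=bot.sense();Rt=R.from_quat(s["ee_rot"]);tip=s["eef_pos"]+Rt.apply([0,0,.173])
    return s,Rt,tip
def report(T=None,yaw=np.pi/2):
    s,Rt,tip=st()
    print("t",s["clock"].round(2),"tip jig",w2jig(p,tip).round(1),"F",s["force"].round(1),"w",round(float(s["width"]),3))
    if T is not None:   # target fingertip (jig mm), remaining in tool cm + rotvec
        a=yaw+p[2];Rd=R.from_matrix(np.c_[[np.cos(a),np.sin(a),0],[np.sin(a),-np.cos(a),0],[0,0,-1]])
        tcp=jig2w(p,T)[0]-Rd.apply([0,0,.173])
        print("shift cm",(Rt.inv().apply(tcp-s["eef_pos"])*100).round(2),"rot",(Rt.inv()*Rd).as_rotvec().round(3))
if __name__=="__main__":
    report([float(v) for v in sys.argv[1:4]] if len(sys.argv)>3 else None)
E
echo ok
```

```text
ok
```

Emit:
apply_moves --pt "0 0 0 0 0 -0.12" --pt "0 0 0 0 0 -0.12" --pt "0 0 0 0 0 -0.12" --pt "0 0 0 0 0 -0.12" --pt "0 0 0 0 0 -0.12" --pt "0 0 0 0 0 -0.12" --pt "0 0 0 0 0 -0.12" --pt "0 0 0 0 0 -0.12" --jaw 0

```text
clock: 0.77
eef_pos: [0.2342, -0.469, 0.4005]
ee_rot: [0.746, 0.666, 0.002, -0.004]
force: [0.4, -0.8, 0.1]
width: -0.001
```

```bash
python3 go.py 25 -8 140
```

```text
Traceback (most recent call last):
  File "go.py", line 16, in <module>
    report([float(v) for v in sys.argv[1:4]] if len(sys.argv)>3 else None)
    ~~~~~~^^^^^^^^^^^^^^^^^^^^^^^^^^^^^^^^^^^^^^^^^^^^^^^^^^^^^^^^^^^^^^^^
  File "go.py", line 10, in report
    print("t",s["clock"].round(2),"tip jig",w2jig(p,tip).round(1),"F",s["force"].round(1),"w",round(float(s["width"]),3))
              ^^^^^^^^^^^^^^^^
AttributeError: 'float' object has no attribute 'round'
```

```bash
sed -i 's/s\["clock"\].round(2)/round(float(s["clock"]),2)/' go.py; python3 go.py 25 -8 140
```

```text
t 0.77 tip jig [[-374.1 -444.8  227.5]] F [ 0.4 -0.8  0.1] w -0.001
shift cm [49.05 33.16  9.05] rot [-0.003 -0.009 -0.145]
```

Emit:
apply_moves --pt "0 0 0 0 0 -0.12" --pt "2.8 2.5 0 0 0 -0.025" --pt "2.8 2.5 0 0 0 0" --pt "2.8 2.5 0 0 0 0" --pt "2.8 2.5 0 0 0 0" --pt "2.8 2.5 0 0 0 0" --pt "2.8 2.5 0 0 0 0" --pt "2.8 2.5 0 0 0 0"

```text
clock: 1.43
eef_pos: [0.4026, -0.2637, 0.398]
ee_rot: [0.695, 0.719, 0.002, -0.007]
force: [0.6, 0.3, 0.3]
width: 0.0
```

Emit:
apply_moves --pt "2.7 2.5 0 0 0 0" --pt "2.7 2.5 0 0 0 0" --pt "2.7 2.5 0 0 0 0" --pt "2.7 2.5 0 0 0 0" --pt "2.7 2.5 0 0 0 0" --pt "2.7 2.5 0 0 0 0" --pt "2.7 2.5 0 0 0 0" --pt "0 0 0 0 0 0"

```text
clock: 2.1
eef_pos: [0.5796, -0.0513, 0.3965]
ee_rot: [0.693, 0.721, 0.002, -0.01]
force: [-1.5, -0.7, -0.0]
width: 0.002
```

```bash
python3 go.py 25 -8 60
```

```text
t 2.1 tip jig [[-16.7 -37.2 223.5]] F [-1.5 -0.7 -0. ] w 0.002
shift cm [ 2.91  4.18 16.36] rot [-0.01  -0.017  0.007]
```

Emit:
apply_moves --pt "1.5 2.1 0 -0.01 -0.017 0.007" --pt "1.5 2.1 1 0 0 0" --pt "0 0 3 0 0 0" --pt "0 0 3 0 0 0" --pt "0 0 3 0 0 0" --pt "0 0 3 0 0 0" --pt "0 0 3 0 0 0" --pt "0 0 0 0 0 0"

```text
clock: 2.77
eef_pos: [0.623, -0.0149, 0.2286]
ee_rot: [0.693, 0.721, -0.001, 0.001]
force: [-1.3, -0.3, -0.2]
width: -0.001
```

```bash
python3 go.py 25 -8 24; python3 - <<'E'
from cell import bot
import cv2
c=bot.snapshot("wrist");print(c["T_tool_cam"].round(3),c["fx"]);cv2.imwrite("pics/w1.png",c["frame"][:,:,::-1])
E
```

```text
t 2.77 tip jig [[29.6 -5.4 55.6]] F [-1.3 -0.3 -0.2] w -0.001
shift cm [-0.28 -0.47  3.16] rot [0.    0.002 0.007]
[[-0.    -0.951 -0.31   0.079]
 [ 1.    -0.    -0.001  0.   ]
 [ 0.001 -0.31   0.951  0.032]
 [ 0.     0.     0.     1.   ]] 424.2018533833623
```

View pics/w1.png

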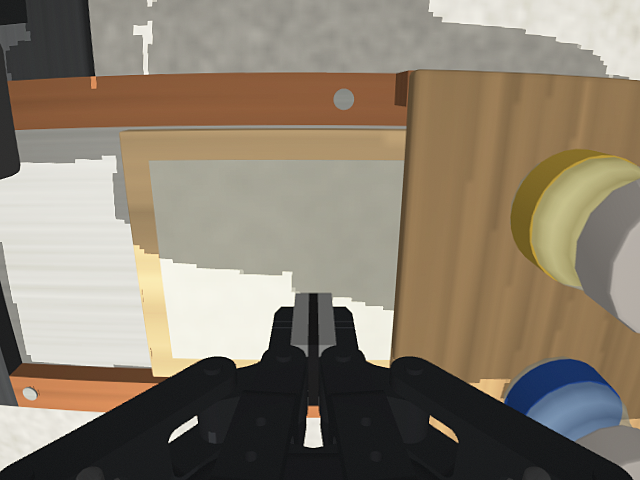

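View: closed tips over the panel's white field (312,300), shelf edge at column 405, panel near edge at column ~125–150; jars are clear on the right. Pressing now.

Emit:
apply_moves --pt "-0.3 -1.0 0.5 0 0 0" --pt "0 0 1.2 0 0 0" --pt "0 0 0.8 0 0 0" --pt "0 0 0 0 0 0"

```text
clock: 3.15
eef_pos: [0.6164, -0.0193, 0.2111]
ee_rot: [0.693, 0.72, 0.003, 0.006]
force: [-0.4, -1.6, 0.5]
width: 0.004
```

```bash
python3 go.py 20 -8 24
```

```text
t 3.15 tip jig [[ 25.  -10.   38.1]] F [-0.4 -1.6  0.5] w 0.004
shift cm [ 0.14 -0.31  1.4 ] rot [0.012 0.004 0.006]
```

Emit:
apply_moves --pt "0 0 0.7 0.012 0.004 0.006" --pt "0 0 0.5 0 0 0" --pt "0 0 0.2 0 0 0" --pt "0 0 0 0 0 0"

```text
clock: 3.48
eef_pos: [0.6184, -0.0194, 0.1985]
ee_rot: [0.696, 0.718, 0.001, 0.002]
force: [-0.0, -0.0, 0.2]
width: 0.001
```

Emit:
apply_moves --pt "0 0 0.2 0 0 0" --pt "0 0 0.2 0 0 0"

```text
clock: 3.65
eef_pos: [0.6193, -0.0194, 0.1974]
ee_rot: [0.696, 0.718, 0.003, 0.003]
force: [-4.8, 0.8, 19.5]
width: -0.0
```

```bash
python3 go.py 20 -8 24
```

```text
t 3.65 tip jig [[27.3 -9.7 24.4]] F [-4.8  0.8 19.5] w -0.0
shift cm [ 0.15 -0.58  0.04] rot [ 0.008  0.001 -0.   ]
```

Emit:
apply_moves --pt "0 -0.5 0.12 0 0 0" --pt "0 -1.0 0.15 0 0 0"

```text
clock: 3.82
eef_pos: [0.6066, -0.02, 0.1975]
ee_rot: [0.696, 0.718, 0.005, 0.007]
force: [2.7, -0.3, 8.6]
width: -0.002
```

```bash
python3 go.py 20 -8 24
```

```text
t 3.82 tip jig [[ 16.1 -10.1  24.5]] F [ 2.7 -0.3  8.6] w -0.002
shift cm [0.16 0.69 0.06] rot [0.017 0.003 0.   ]
```

Emit:
apply_moves --pt "0 -1.0 0.22 0.006 0 0" --pt "0 -1.0 0.2 0.006 0 0" --pt "0 -1.0 0.2 0.006 0 0"

```text
clock: 4.07
eef_pos: [0.5805, -0.0214, 0.1975]
ee_rot: [0.696, 0.718, 0.005, 0.01]
force: [2.8, 0.6, 7.9]
width: 0.003
```

```bash
python3 go.py 20 -8 24;  python3 - <<'E'
from cell import bot
import cv2
c=bot.snapshot("wrist");cv2.imwrite("pics/w2.png",cv2.resize(c["frame"][:,:,::-1],(400,300)))
E
```

```text
t 4.07 tip jig [[ -9.5 -11.4  24.5]] F [2.8 0.6 7.9] w 0.003
shift cm [0.23 3.3  0.11] rot [ 0.021  0.007 -0.   ]
```

View pics/w2.png

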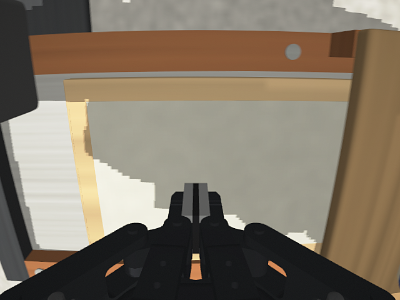

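View: panel edge at (95,200) keeps the same offset to the tips (195,190), so the panel follows. Continuing.

Emit:
apply_moves --pt "0.05 -1.0 0.3 0.009 0 0" --pt "0.05 -1.0 0.28 0.008 0 0" --pt "0.05 -1.0 0.28 0.008 0 0" --pt "0 -0.8 0.26 0.008 0 0"

```text
clock: 4.45
eef_pos: [0.5492, -0.0223, 0.1974]
ee_rot: [0.696, 0.718, 0.004, 0.013]
force: [3.6, 2.9, 11.8]
width: -0.004
```

```bash
python3 go.py 20 -8 24
```

```text
t 4.45 tip jig [[-40.  -12.4  24.5]] F [ 3.6  2.9 11.8] w -0.004
shift cm [0.21 6.43 0.2 ] rot [ 0.025  0.013 -0.001]
```

Emit:
apply_moves --pt "0.05 -0.6 0.3 0.01 0.004 0" --pt "0.05 -0.6 0.25 0.01 0.004 0" --pt "0 -0.4 0.25 0.008 0 0"

```text
clock: 4.7
eef_pos: [0.5384, -0.0226, 0.1974]
ee_rot: [0.696, 0.718, 0.005, 0.012]
force: [2.9, 2.2, 10.1]
width: -0.001
```

```bash
python3 go.py 20 -8 24
```

```text
t 4.7 tip jig [[-51.1 -11.8  24.5]] F [ 2.9  2.2 10.1] w -0.001
shift cm [0.21 7.51 0.21] rot [ 0.023  0.01  -0.001]
```

Emit:
apply_moves --pt "0 -0.4 0.25 0.008 0 0" --pt "0 -0.4 0.25 0.008 0 0"

```text
clock: 4.87
eef_pos: [0.5342, -0.0232, 0.1974]
ee_rot: [0.696, 0.718, 0.004, 0.013]
force: [4.6, 2.7, 12.9]
width: 0.005
```

```bash
python3 go.py 20 -8 24;  python3 - <<'E'
from cell import bot
import cv2
c=bot.snapshot("wrist");cv2.imwrite("pics/w3.png",c["frame"][:,:,::-1])
E
```

```text
t 4.87 tip jig [[-55.2 -12.8  24.5]] F [ 4.6  2.7 12.9] w 0.005
shift cm [0.26 7.93 0.23] rot [ 0.024  0.013 -0.002]
```

View pics/w3.png

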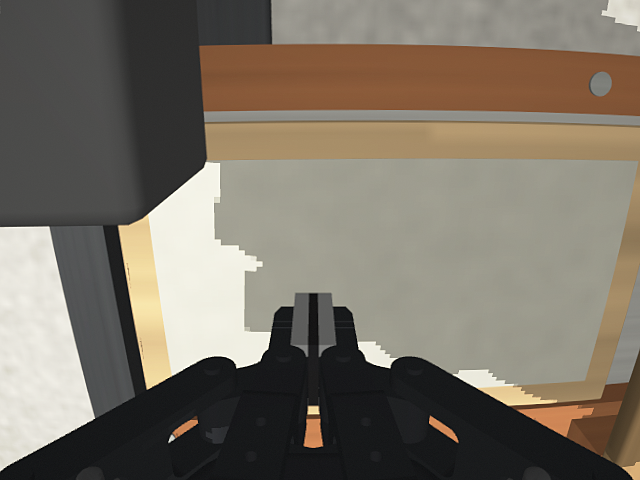

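View: the edge (column ~120–145) is near the stop bar, with a dark strip of its face still showing, so up to ~6 mm may remain. Continuing to push until the drag force saturates.

Emit:
apply_moves --pt "0.05 -0.4 0.25 0.008 0.003 0" --pt "0 -0.4 0.25 0.008 0.003 0"

```text
clock: 5.08
eef_pos: [0.5301, -0.0234, 0.1974]
ee_rot: [0.696, 0.718, 0.006, 0.013]
force: [2.9, 0.3, 12.1]
width: 0.001
```

```bash
python3 go.py 20 -8 24
```

```text
t 5.08 tip jig [[-59.  -12.5  24.4]] F [ 2.9  0.3 12.1] w 0.001
shift cm [0.28 8.34 0.25] rot [ 0.026  0.011 -0.002]
```

Emit:
apply_moves --pt "0.05 -0.4 0.25 0.008 0.003 0" --pt "0 -0.4 0.25 0.008 0.003 0"

```text
clock: 5.25
eef_pos: [0.5267, -0.0239, 0.1974]
ee_rot: [0.696, 0.718, 0.007, 0.013]
force: [4.9, 1.7, 10.9]
width: -0.001
```

```bash
python3 go.py 20 -8 24;  python3 - <<'E'
from cell import bot
import cv2
c=bot.snapshot("wrist");cv2.imwrite("pics/w4.png",cv2.resize(c["frame"][200:420,30:330,::-1],None,fx=2.5,fy=2.5))
E
```

```text
t 5.25 tip jig [[-61.9 -12.4  24.5]] F [ 4.9  1.7 10.9] w -0.001
shift cm [0.32 8.69 0.29] rot [ 0.029  0.008 -0.002]
```

View pics/w4.png

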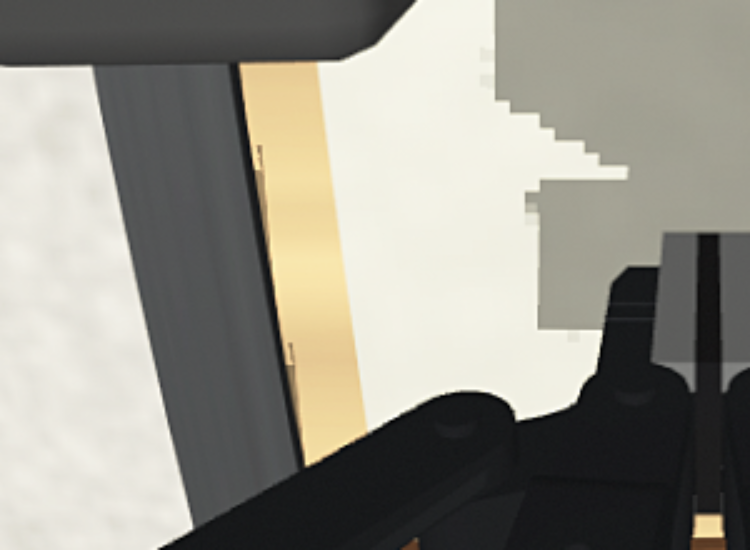

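View: only the ~2 mm lip (≈1 mm apparent) of the bar face is left, so the panel is practically home. A few more rows to make sure, watching for slip.

Emit:
apply_moves --pt "0 -0.4 0.28 0.01 0.003 0" --pt "0 -0.4 0.28 0.01 0.003 0" --pt "0 -0.4 0.28 0.01 0.003 0"

```text
clock: 5.55
eef_pos: [0.5227, -0.0253, 0.1973]
ee_rot: [0.696, 0.717, 0.01, 0.013]
force: [5.8, 1.0, 12.8]
width: -0.005
```

```bash
python3 go.py 20 -8 24; python3 - <<'E'
from go import *
import cv2
s,Rt,tip=st();c=bot.snapshot("wrist");cv2.imwrite("pics/w5.png",c["frame"][:,:,::-1])
T=np.eye(4);T[:3,:3]=Rt.as_matrix();T[:3,3]=s["eef_pos"];C=T@c["T_tool_cam"]
c["eye"]=C[:3,3];c["orientation"]=R.from_matrix(C[:3,:3]).as_quat()
g=c["frame"].astype(int)
for v in (250,280,310,340):
    row=g[v,40:260]; d=(row[:,0]-row[:,2]);i=40+np.argmax(d>40)       # panel ply starts
    k=40+np.where(row.sum(1)<110)[0]; k=k[k<i]
    b=onz(c,(k.min() if len(k) else i,v),.026);a=onz(c,(i,v),.024)
    print(v,i,k[:1],len(k),"bar edge",w2jig(p,b).round(1),"panel edge",w2jig(p,a).round(1))
E
```

```text
t 5.55 tip jig [[-65.5 -13.1  24.4]] F [ 5.8  1.  12.8] w -0.005
shift cm [0.45 9.09 0.32] rot [ 0.032  0.005 -0.002]
250 138 [135] 3 bar edge [[-128.3   14.1   26. ]] panel edge [[-128.    13.4   24. ]]
280 143 [140] 2 bar edge [[-128.1    2.5   26. ]] panel edge [[-127.8    1.6   24. ]]
310 148 [145] 2 bar edge [[-127.9   -9.7   26. ]] panel edge [[-127.6  -10.8   24. ]]
340 152 [149] 3 bar edge [[-128.2  -22.6   26. ]] panel edge [[-127.9  -23.9   24. ]]
```

Panel edge and bar edge coincide (0.3 mm apart) over the whole visible width: it is home. Lifting straight up, then going behind the lever.

Emit:
apply_moves --pt "0 0 -1.5 0 0 0" --pt "0 0 -3 0.015 0.003 0" --pt "0 0 -4 0.015 0 0" --pt "0 0 -4 0 0 0" --pt "0 0 -2.5 0 0 0" --pt "0 0 0 0 0 0"

```text
clock: 6.1
eef_pos: [0.5202, -0.0249, 0.355]
ee_rot: [0.697, 0.718, 0.0, 0.002]
force: [1.7, -0.3, -0.1]
width: -0.001
```

```bash
python3 go.py -105 158 150
```

```text
t 6.1 tip jig [[-73.  -12.1 182. ]] F [ 1.7 -0.3 -0.1] w -0.001
shift cm [16.98 -3.21  3.15] rot [ 0.002  0.002 -0.002]
```

Emit:
apply_moves --pt "3.4 -0.7 0 0 0 0" --pt "3.4 -0.7 0 0 0 0" --pt "3.4 -0.7 0 0 0 0" --pt "3.4 -0.7 0 0 0 0" --pt "3.4 -0.7 0 0 0 0" --pt "0 0 1.5 0 0 0" --pt "0 0 1.5 0 0 0" --pt "0 0 0 0 0 0"

```text
clock: 6.77
eef_pos: [0.4784, 0.1509, 0.325]
ee_rot: [0.697, 0.717, 0.004, 0.006]
force: [-0.9, -0.4, 0.1]
width: -0.0
```

```bash
python3 go.py -105 158 114; python3 - <<'E'
from go import *
import cv2
c=bot.snapshot("side");cv2.imwrite("pics/s2.png",cv2.resize(c["frame"][170:350,220:400,::-1],(720,720))[:600])
c=bot.snapshot("scene");cv2.imwrite("pics/s3.png",cv2.resize(c["frame"][100:300,250:450,::-1],(600,600)))
E
```

```text
t 6.77 tip jig [[-107.3  164.7  152. ]] F [-0.9 -0.4  0.1] w -0.0
shift cm [-0.71  0.41  3.81] rot [ 0.013  0.003 -0.005]
```

View pics/s3.png

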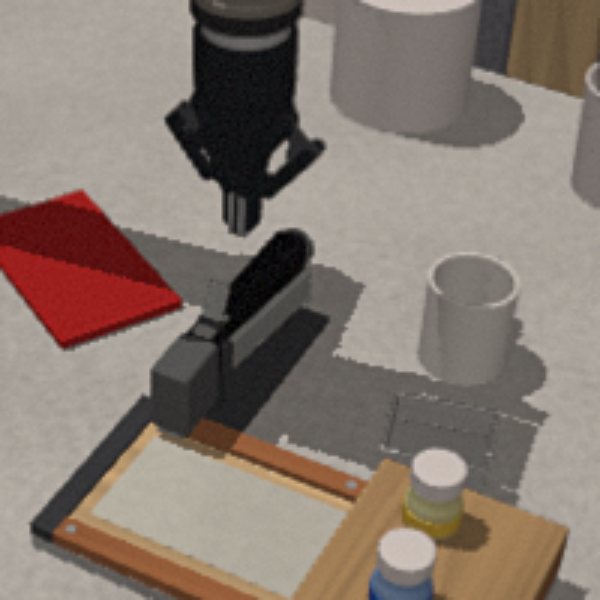

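View: panel against the stop bar with its far end out from the shelf, tips above the handle behind the lever (tab at (215,300)). Lowering and pushing forward.

Emit:
apply_moves --pt "0 0.2 2 0.013 0.003 -0.005" --pt "0 0 1.5 0 0 0" --pt "0 0 0.6 0 0 0" --pt "0 0 0 0 0 0"

```text
clock: 7.2
eef_pos: [0.4839, 0.1484, 0.2884]
ee_rot: [0.697, 0.717, 0.004, 0.003]
force: [0.0, -0.1, -0.0]
width: -0.001
```

```bash
python3 go.py -105 115 112
```

```text
t 7.2 tip jig [[-102.5  162.7  115.4]] F [ 0.  -0.1 -0. ] w -0.001
shift cm [-4.76 -0.07  0.33] rot [ 0.01  -0.001 -0.004]
```

Emit:
apply_moves --pt "-0.8 -0.1 0.3 0.01 0 0" --pt "-0.8 0 0 0 0 0" --pt "-0.8 0 0 0 0 0" --pt "-0.8 0 0 0 0 0" --pt "-0.8 0 0 0 0 0"

```text
clock: 7.62
eef_pos: [0.485, 0.1051, 0.2886]
ee_rot: [0.697, 0.717, 0.002, 0.001]
force: [-0.3, 3.2, -1.6]
width: 0.005
```

```bash
python3 go.py -105 112 112
```

```text
t 7.62 tip jig [[-103.7  119.6  115.6]] F [-0.3  3.2 -1.6] w 0.005
shift cm [-0.73 -0.06  0.36] rot [ 0.004 -0.002 -0.004]
```

Emit:
apply_moves --pt "-0.4 0 0.1 0 0 0" --pt "-0.4 0 0 0 0 0"

```text
clock: 7.78
eef_pos: [0.4852, 0.0964, 0.2881]
ee_rot: [0.699, 0.716, 0.005, -0.001]
force: [-0.5, 30.2, 1.0]
width: 0.0
```

Emit:
apply_moves --pt "-0.3 0 0 0 0 0" --pt "-0.3 0 0 0 0 0"

```text
clock: 7.95
eef_pos: [0.485, 0.0942, 0.2884]
ee_rot: [0.7, 0.714, 0.01, -0.006]
force: [0.0, 19.0, -1.4]
width: 0.001
```

```bash
python3 go.py -105 112 112
```

```text
t 7.95 tip jig [[-103.6  112.2  115.4]] F [ 0.  19.  -1.4] w 0.001
shift cm [ 0.35 -0.03  0.34] rot [ 0.007 -0.022 -0.013]
```

The force jump to 30 N shows the lever's end stop. Backing off (+y), then up, and looking.

Emit:
apply_moves --pt "1.0 0 0 0 0 0" --pt "2 0 0 0.007 -0.022 -0.013" --pt "2.5 0 0 0 0 0" --pt "2.5 0 -1 0 0 0" --pt "1.5 0 -3 0 0 0" --pt "0 0 -3 0 0 0" --pt "0 0 0 0 0 0" --jaw 1

```text
clock: 8.53
eef_pos: [0.4824, 0.1921, 0.3603]
ee_rot: [0.696, 0.718, -0.003, 0.0]
force: [1.6, -1.0, -0.1]
width: 0.974
```

```bash
python3 go.py -96 202 70; python3 - <<'E'
from go import *
import cv2
c=bot.snapshot("scene");a=c["frame"][100:300,250:450,::-1]
b=bot.snapshot("side")["frame"][200:340,240:380,::-1]
cv2.imwrite("pics/s4.png",np.hstack([cv2.resize(a,(400,400)),cv2.resize(b,(400,400))]))
E
```

```text
t 8.53 tip jig [[-104.8  205.7  187.3]] F [ 1.6 -1.  -0.1] w 0.974
shift cm [-0.39  0.87 11.73] rot [-0.003  0.004 -0.002]
```

View pics/s4.png

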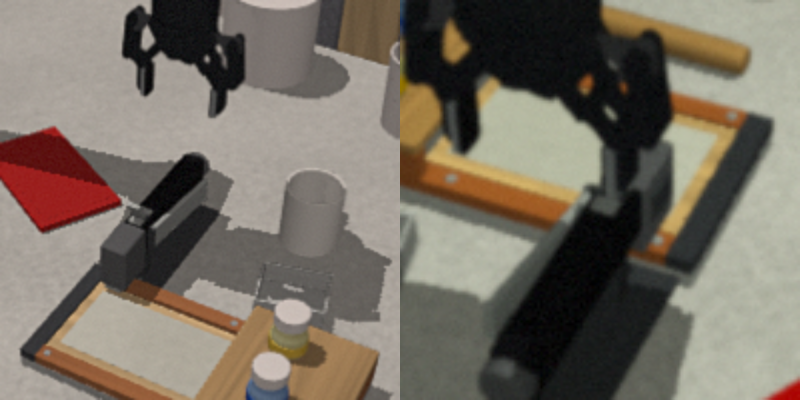

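View: lever lies forward over the head (left crop (137,215)); the panel is still against the bar. Now descending with open jaws astride handle and paddle.

Emit:
apply_moves --pt "-0.4 0.4 2 0 0 0" --pt "0 0 3 0 0 0" --pt "0 0 2.5 0 0 0" --pt "0 0 0 0 0 0"

```text
clock: 8.97
eef_pos: [0.4845, 0.1848, 0.2774]
ee_rot: [0.697, 0.717, -0.005, -0.001]
force: [-0.9, 0.3, 0.1]
width: 0.996
```

```bash
python3 go.py -101 201 58
```

```text
t 8.97 tip jig [[-103.9  197.8  104.4]] F [-0.9  0.3  0.1] w 0.996
shift cm [0.24 0.17 4.64] rot [-0.009  0.006 -0.004]
```

Emit:
apply_moves --pt "0.3 0.2 1.2 -0.009 0.006 -0.004" --pt "0 0 1.2 0 0 0" --pt "0 0 1.2 0 0 0" --pt "0 0 0.8 0 0 0" --pt "0 0 0 0 0 0" --pt "0 0 0 0 0 0"

```text
clock: 9.47
eef_pos: [0.4861, 0.185, 0.2306]
ee_rot: [0.697, 0.717, -0.004, -0.001]
force: [-0.4, 0.0, 1.0]
width: 1.001
```

```bash
python3 go.py -101 201 58; python3 - <<'E'
from go import *
import cv2
cv2.imwrite("pics/w6.png",cv2.resize(bot.snapshot("wrist")["frame"][:,:,::-1],(480,360)))
E
```

```text
t 9.47 tip jig [[-101.9  198.6   57.6]] F [-0.4  0.   1. ] w 1.001
shift cm [ 0.19 -0.03 -0.04] rot [-0.007  0.003 -0.003]
```

View pics/w6.png

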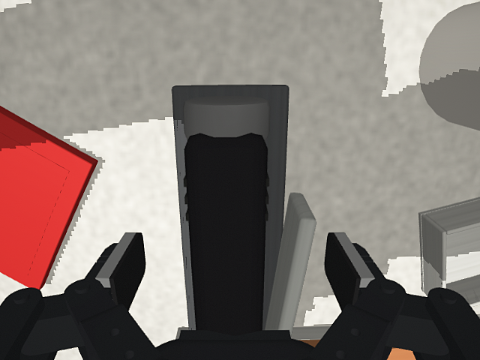

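View: pads at columns 130 and 340 stand clear on both sides of handle (190–265) and paddle (270–315). Squeezing.

Emit:
apply_moves --pt "0 0 0 0 0 0" --pt "0 0 0 0 0 0" --pt "0 0 0 0 0 0" --pt "0 0 0 0 0 0" --pt "0 0 0 0 0 0" --pt "0 0 0 0 0 0" --jaw 0

```text
clock: 10.02
eef_pos: [0.4857, 0.1854, 0.2347]
ee_rot: [0.696, 0.718, -0.002, -0.0]
force: [4.7, -0.3, -11.1]
width: 0.41
```

Emit:
apply_moves --pt "0 0 0 0 0 0" --pt "0 0 0 0 0 0" --pt "0 0 0 0 0 0" --pt "0 0 0 0 0 0" --pt "0 0 0 0 0 0" --pt "0 0 0 0 0 0" --pt "0 0 0 0 0 0" --pt "0 0 0 0 0 0"

```text
clock: 10.68
eef_pos: [0.4856, 0.1855, 0.2347]
ee_rot: [0.695, 0.719, -0.002, -0.0]
force: [-1.2, 0.5, -1.6]
width: 0.405
```

Emit:
apply_moves --pt "0 0 0 0 0 0" --pt "0 0 0 0 0 0"

```text
clock: 10.85
eef_pos: [0.4856, 0.1855, 0.2347]
ee_rot: [0.695, 0.719, -0.002, -0.0]
force: [-1.0, 0.6, -1.2]
width: 0.409
```

Emit:
apply_moves --pt "0 0 0 0 0 0" --pt "0 0 0 0 0 0" --pt "0 0 0 0 0 0" --pt "0 0 0 0 0 0" --pt "0 0 0 0 0 0" --pt "0 0 0 0 0 0" --pt "0 0 0 0 0 0" --pt "0 0 0 0 0 0" --jaw 1

```text
clock: 11.52
eef_pos: [0.4868, 0.1852, 0.2354]
ee_rot: [0.697, 0.718, -0.001, 0.0]
force: [0.0, -0.3, -0.1]
width: 1.0
```

```bash
python3 go.py -101 201 150
```

```text
t 11.52 tip jig [[-100.2  199.    62.4]] F [ 0.  -0.3 -0.1] w 1.0
shift cm [ 0.15 -0.11 -8.76] rot [-0.001  0.002 -0.002]
```

Emit:
apply_moves --pt "0 0 -1 0 0 0" --pt "0 0 -2.5 0 0 0" --pt "0 0 -3 0 0 0" --pt "0 0 -4 0 0 0" --pt "0 0 -4 0 0 0" --pt "0 0 -4 0 0 0" --pt "3 0 -3 0 0 0" --pt "3 0 0 0 0 0"

```text
clock: 12.18
eef_pos: [0.4843, 0.2412, 0.4619]
ee_rot: [0.699, 0.715, -0.004, -0.001]
force: [1.2, 0.4, -1.1]
width: 1.0
```

Emit:
apply_moves --pt "3 -1 0 0 0 0" --pt "3 -1 0 0 0 0" --pt "0 0 0 0 0 0" --pt "0 0 0 0 0 0"

```text
clock: 12.52
eef_pos: [0.4599, 0.3064, 0.4693]
ee_rot: [0.698, 0.716, 0.002, 0.0]
force: [0.4, -0.2, 0.4]
width: 1.001
```

```bash
python3 - <<'E'
from go import *
import cv2
c=bot.snapshot("scene");a=c["frame"][150:350,250:450,::-1]
b=bot.snapshot("side")["frame"][180:340,220:380,::-1]
cv2.imwrite("pics/f.png",np.hstack([cv2.resize(a,(400,400),interpolation=3),cv2.resize(b,(400,400),interpolation=3)]))
report()
E
```

```text
t 12.62 tip jig [[-122.1  320.8  296. ]] F [ 0.5 -1.  -0.2] w 0.999
```

View pics/f.png

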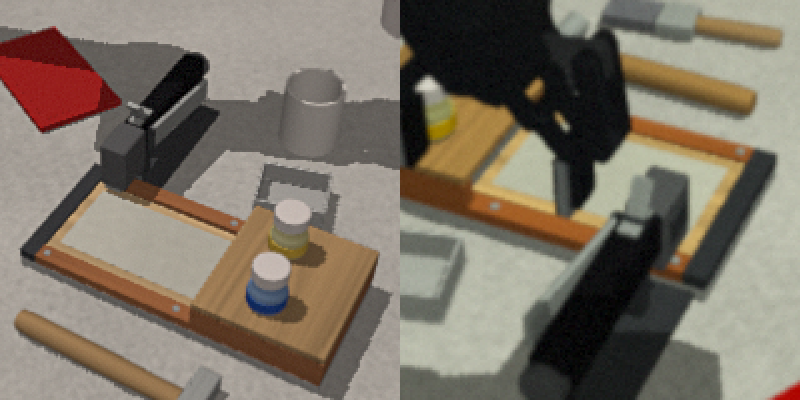

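```bash
python3 - <<'E'
from go import *
for a in (0,.55,.8,1.1):
    t=.55-a;P=jig2w(p,(-105,112+34*np.sin(t),96+34*np.cos(t)))
    print(a,((proj(d["scene"],P)-[250,150])*2).round(),((proj(d["side"],P)-[220,180])*2.5+[400,0]).round())
E
```

```text
0 [[148.  89.]] [[624. 208.]]
0.55 [[140.  93.]] [[634. 187.]]
0.8 [[137.  98.]] [[639. 181.]]
1.1 [[133. 105.]] [[644. 177.]]
```

The predicted tip for 1.1 rad, at (133,105) in the left crop and (644,177) in the right, matches the seen tab ends of about (130,104) and (642,178). The lever is fully forward, so I'm handing in.

```bash
python3 -c "
from cell import bot
print(bot.close_job())"
```

```text
the job is handed in; nothing more can be done
None
```

The job is done and handed in at about 12.6 s, in the order asked; no verdict was reported.

- **Panel:** I dragged it about 80 mm back to the stop bar. The wrist camera then showed its edge within about 0.3 mm of the bar, and it still looked seated in the last picture.
- **Lever:** I pushed it forward until it hit its end stop, where the force jumped to 30 N. Its tip in the last picture matches the position expected at 1.1 rad in both cameras.
- **Paddle:** I squeezed it for about 1 s, then let go and backed the arm well clear. The jaw reading was about 35 mm, against 38 mm expected for a full squeeze. I put that down to how the jaw reading scales, but I had no direct reading of the paddle angle.
- **Other objects:** The jars, tin, mug and hammer looked unmoved in the last views, and so did the visible part of the brush. I judged this by eye and did not measure it.

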